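Book the sample bottles back into the cellar

ROBOT

A 6-joint arm with a two-finger parallel gripper is mounted at the origin on the work surface. World frame = base frame: x ahead of the robot, y to its left, z up, the work surface at z = 0. Lengths are in m, angles in rad, forces in N, time in s.
With the tool pointing down it reaches from about 0.35 to 0.775 m from the base axis. Payload 7.3 kg.
Tool frame: the origin (TCP) lies midway between the tips of the shut fingers; the grasp point (between the pads) lies 19 mm behind it (tcp_to_grasp is the distance from the TCP to the grasp point, in m); z points along the fingers, y is the line along which they close (so a half turn about z gives the same grasp; the last joint's range is limited). The gripper opens to 92 mm and grips with 3 to 60 N. Pads are 19 mm wide; open, the fingers measure 130 mm over their backs; the gripper's body (75 mm by 190 mm) begins 47 mm behind the grasp point.
Start: joints at [-1.397, 0.342, 1.524, -0, 1.275, -0.146], TCP at [0.165, -0.498, 0.227] pointing down, gripper open.
Joint ranges: [-2.53, 2.53], [-0.77, 2.02], [0.04, 2.7], [-1, 4.14], [0.28, 2.66], [-3.11, 3.11]. Speed limits (rad/s): [2.57, 2.57, 3.14, 3.14, 3.14, 3.14].

INTERFACE

Orientations are given as [roll, pitch, yaw] about the fixed x, y, z axes, in that order (R = Rz(yaw) Ry(pitch) Rx(roll)).
In Python, from cell import observe, read_camera, calibration, hand_in, tcp_to_grasp gives the robot as it stands.
- The arm moves only by the tool send_rows, never from a script. Its argument "targets" is a list of rows, each a list of 5 numbers: the opening, from 0 (shut) to 1 (fully open), then the shift along the world's x, y, z in m, then the turn about the world's z in rad. A call has 1 to 5 rows; each row shifts and turns the commanded pose from where the row before left it; what a row does not reach is not made up. A row lasts 1/10 s, in which the tool goes at most 50 mm and 8.59 degrees, less where a joint would pass 70% of its speed; a pose out of reach is approached as far as the arm can. A call is refused whole if a number of a shift passes 0.05 or a number of a turn 0.15, either way. A call with a gripper value outside its range is refused whole. The fingers move at their own pace and stop on an object; "grip_force" is the grip in N (left out, the last holds). Time passes only in rows, so rows that do not move let the fingers close. It gives the time, the measured TCP pose, the force, the opening and the grip force at its end, in the units of the state.
- observe(): the state, without advancing time (a new reading comes with each control period).
- read_camera(name): name is "scene" or "top"; returns (picture, depth): 480x640x3 uint8, red, green, blue; 480x640 float32, m along the optical axis (not along the pixel's ray), 0 where there is no reading.
- calibration(name): a dict with "intrinsics" (3x3 intrinsics, pixels), "world_to_cam" (4x4, takes a point from world to camera coordinates). Camera axes: x right, y up, looking along -z (the intrinsics and any distortion apply to the point x, -y, -z); pixel columns grow to the right and rows downward; lengths in m; the calibration is good to about 2 mm. A picture is of the moment at which its call begins. calibration takes no time and is no camera call.
- hand_in(): hands the job in; it is judged then, once.
The state is a dict: "time": time; "qpos": joint angles; "qvel": joint speeds; "joint_efforts": joint torques, N m; "tool_pos": TCP position; "tool_rot": TCP orientation; "contact_force": force on the tool from outside, world axes, zero at the start; "torque": the same for the moment, N m; "opening": finger opening in m; "grip_force": force on a finger pad.
Only numpy, scipy, OpenCV 4.12 (cv2) and the standard library are available. Lean on these libraries where they do the work, as an engineer would, in place of code of your own. Each camera call takes 0.05 s, during which the arm holds its last target. There are 200 camera calls.

TASK

Lay all the square sample bottles that are out on the counter together on the scan mat and, with all of them lying there, squeeze the scanner's trigger fully and let it go to book them in. Then put each bottle back, lying down fully home in the rack cradle of its own colour. Leave the wine bottle, the corkscrew and the cork bowl where they are.

Things in the scene. Friction and masses are not known exactly. Their poses are not given: they have to be found in the camera images.
- bottle_red: Square green glass bottle lying on a side, red band and cap, 115 mm long, 0.25 kg; may be absent. Origin on its long axis at mid-length, 21 mm above its support; x along the axis to the cap. Body to grip: 42 x 42 mm, x = -57 to +22 mm, middle (centre of mass) x = -17 mm; neck and cap (30 mm dia) x = +22 to +57. May lie on any side face.
- bottle_yellow: Square green glass bottle lying on a side, yellow band and cap, 115 mm long, 0.25 kg; may be absent. Origin on its long axis at mid-length, 21 mm above its support; x along the axis to the cap. Body to grip: 42 x 42 mm, x = -57 to +22 mm, middle (centre of mass) x = -17 mm; neck and cap (30 mm dia) x = +22 to +57. May lie on any side face.
- bottle_blue: Square green glass bottle lying on a side, blue band and cap, 115 mm long, 0.25 kg; may be absent. Origin on its long axis at mid-length, 21 mm above its support; x along the axis to the cap. Body to grip: 42 x 42 mm, x = -57 to +22 mm, middle (centre of mass) x = -17 mm; neck and cap (30 mm dia) x = +22 to +57. May lie on any side face.
- bottle_white: Square green glass bottle lying on a side, white band and cap, 115 mm long, 0.25 kg; may be absent. Origin on its long axis at mid-length, 21 mm above its support; x along the axis to the cap. Body to grip: 42 x 42 mm, x = -57 to +22 mm, middle (centre of mass) x = -17 mm; neck and cap (30 mm dia) x = +22 to +57. May lie on any side face.
- slot_red: Fixed open cradle labelled red (red floor and ends) on the rack. Origin: centre of underside, 10 mm above the table; x along the trough. Inside 135 (x) x 52 mm (y), floor 4 mm above origin; rails and ends rise 10 mm above the floor, label plates outside the ends 6 mm more. Seated bottle's origin: 25 mm above the slot's, cap either way. Pitch 84 mm in y; colour order varies.
- slot_yellow: Fixed open cradle labelled yellow (yellow floor and ends) on the rack. Origin: centre of underside, 10 mm above the table; x along the trough. Inside 135 (x) x 52 mm (y), floor 4 mm above origin; rails and ends rise 10 mm above the floor, label plates outside the ends 6 mm more. Seated bottle's origin: 25 mm above the slot's, cap either way. Pitch 84 mm in y; colour order varies.
- slot_blue: Fixed open cradle labelled blue (blue floor and ends) on the rack. Origin: centre of underside, 10 mm above the table; x along the trough. Inside 135 (x) x 52 mm (y), floor 4 mm above origin; rails and ends rise 10 mm above the floor, label plates outside the ends 6 mm more. Seated bottle's origin: 25 mm above the slot's, cap either way. Pitch 84 mm in y; colour order varies.
- slot_white: Fixed open cradle labelled white (white floor and ends) on the rack. Origin: centre of underside, 10 mm above the table; x along the trough. Inside 135 (x) x 52 mm (y), floor 4 mm above origin; rails and ends rise 10 mm above the floor, label plates outside the ends 6 mm more. Seated bottle's origin: 25 mm above the slot's, cap either way. Pitch 84 mm in y; colour order varies.
- rack: Fixed wooden board, 165 (x) x 350 (y) x 10 mm, carrying the four cradles in a row along y. Origin: centre of its underside, on the table.
- mat: Fixed flat scan mat, black rubber with grey middle, 190 (x) x 260 (y) x 4 mm thick. Origin: centre of its underside, on the table. A bottle lying on it has its origin 25 mm above the mat's origin.
- scanner: Scanner fixed head down in a dock, grip up. Origin: on the grip's axis, at the table. Nose to own -x. Dock and head: 72 mm high, x = -56 to +31, 70 mm wide. Black grip above, to z = 150 mm, x = -14 to +14, 32 mm wide. Orange trigger, upright: x = -40 to -30 at rest, 22 mm wide, z = 80 to 150, hinged at its foot (x -35, z 80). Squeeze grip and trigger together from above, 54 mm across at rest.
- trigger (a joint): Trigger angle: 0 free, grows as the trigger is squeezed towards the grip, 0.24 rad at its stop. Sprung: 0.23 Nm to start, 0.44 Nm at the stop (about 4.5 to 9 N at the pad); returns by itself when let go. Squeezed fully means over 0.18 rad.
- trigger_pad (a point): Point on the front face of the trigger, 50 mm above its hinge (130 mm above the table): the place to press.
- wine: Bystander: full-size wine bottle standing on the table, 74 mm diameter, 290 mm tall. Origin: centre of its base. Leave alone.
- corkscrew: Bystander: folded corkscrew with wooden handle, 115 x 18 x 18 mm, lying along its x. Origin: centre of its underside. Leave alone.
- cork_bowl: Bystander: small white bowl, 110 mm across, 45 mm high. Origin: centre of its underside. Leave alone.

How it is judged:
On the way, in this order (a step that is already met when the one before it is completed fails the run):
1. all the bottles lie still on the scan mat, trigger free (x of bottle_red in the frame of mat between -0.085 and 0.085 m and y of bottle_red in the frame of mat between -0.12 and 0.12 m and z of each of bottle_red, bottle_yellow, bottle_blue, bottle_white in the frame of mat below 0.036 m and x of bottle_yellow in the frame of mat between -0.085 and 0.085 m and y of bottle_yellow in the frame of mat between -0.12 and 0.12 m and x of bottle_blue in the frame of mat between -0.085 and 0.085 m and y of bottle_blue in the frame of mat between -0.12 and 0.12 m and x of bottle_white in the frame of mat between -0.085 and 0.085 m and y of bottle_white in the frame of mat between -0.12 and 0.12 m and linear speed of each of bottle_red, bottle_yellow, bottle_blue, bottle_white below 0.03 m/s and value of joint trigger below 0.05 rad), for 0.2 s.
2. with all the bottles lying on the mat, the trigger is squeezed fully (over 0.18 rad) (x of bottle_red in the frame of mat between -0.085 and 0.085 m and y of bottle_red in the frame of mat between -0.12 and 0.12 m and z of each of bottle_red, bottle_yellow, bottle_blue, bottle_white in the frame of mat below 0.036 m and x of bottle_yellow in the frame of mat between -0.085 and 0.085 m and y of bottle_yellow in the frame of mat between -0.12 and 0.12 m and x of bottle_blue in the frame of mat between -0.085 and 0.085 m and y of bottle_blue in the frame of mat between -0.12 and 0.12 m and x of bottle_white in the frame of mat between -0.085 and 0.085 m and y of bottle_white in the frame of mat between -0.12 and 0.12 m and value of joint trigger above 0.18 rad), for 0.1 s.
3. the trigger is let go and springs back (value of joint trigger below 0.03 rad), for 0.1 s.
At the end, for the whole second after the job is handed in: Every bottle present lies at rest on the floor of the cradle of its own colour, between its rails (centre within 16 mm along and 10 mm across, not raised more than 6 mm, aligned within 0.2 rad, either way round), and the trigger is free (x of bottle_red in the frame of slot_red between -0.016 and 0.016 m and y of bottle_red in the frame of slot_red between -0.01 and 0.01 m and z of bottle_red in the frame of slot_red below 0.031 m and angle between the x axis of bottle_red and the x axis of slot_red, either way round below 0.2 rad and linear speed of each of bottle_red, bottle_yellow, bottle_blue, bottle_white below 0.03 m/s and x of bottle_yellow in the frame of slot_yellow between -0.016 and 0.016 m and y of bottle_yellow in the frame of slot_yellow between -0.01 and 0.01 m and z of bottle_yellow in the frame of slot_yellow below 0.031 m and angle between the x axis of bottle_yellow and the x axis of slot_yellow, either way round below 0.2 rad and x of bottle_blue in the frame of slot_blue between -0.016 and 0.016 m and y of bottle_blue in the frame of slot_blue between -0.01 and 0.01 m and z of bottle_blue in the frame of slot_blue below 0.031 m and angle between the x axis of bottle_blue and the x axis of slot_blue, either way round below 0.2 rad and x of bottle_white in the frame of slot_white between -0.016 and 0.016 m and y of bottle_white in the frame of slot_white between -0.01 and 0.01 m and z of bottle_white in the frame of slot_white below 0.031 m and angle between the x axis of bottle_white and the x axis of slot_white, either way round below 0.2 rad and value of joint trigger below 0.03 rad); the robot touches nothing.
It fails at once if the wine bottle is moved more than 30 mm (distance of wine from where it was at the start of the episode above 0.03 m).
It fails at once if the corkscrew is moved more than 30 mm (distance of corkscrew from where it was at the start of the episode above 0.03 m).
It fails at once if the cork bowl is moved more than 30 mm (distance of cork_bowl from where it was at the start of the episode above 0.03 m).
Of bottle_red, bottle_yellow, bottle_blue, bottle_white only 3 to 4 are there at a start; the rules pass over those that are not, and their reading is None.
At some moment in a run one of bottle_red, bottle_yellow, bottle_blue, bottle_white may be knocked a few centimetres aside while the robot is not near it.
Once in a run the grip may slacken for a moment while it holds something.
It also fails if it takes over 210 s, if anything falls off the work surface, if the arm or the gripper's body presses on something with over 40 N, if the wrist force passes 120 N, or if a joint passes its speed limit or range.

## Working session

There is one attempt and no reset: what is moved stays moved. The work goes in short steps, Python scripts to look and compute and a tool call to move; the robot and the scene stay as the last step left them, time stands still between calls to the robot, and variables do not carry over. Pictures are saved under pics/ and viewed, at most 14 in all, crops included, and the job is handed in when it is done.

Besides the shell and the picture viewer there is one more tool, called after "Emit:" in YAML: its name, and indented under it one key for each argument. send_rows: Moves the arm, as the interface text tells. Its arguments: {"type":"object","properties":{"targets":{"type":"array","items":{"type":"array","items":{"type":"number"}}},"grip_force":{"type":"number"}},"required":["targets"]}

```bash
mkdir -p pics; ls; cat > h.py <<'E'
import numpy as np, cv2
from cell import observe, read_camera, calibration, hand_in, tcp_to_grasp
def cloud(name, depth):
    c=calibration(name);K=np.array(c["intrinsics"]);T=np.linalg.inv(np.array(c["world_to_cam"]))
    v,u=np.mgrid[0:480,0:640]
    p=np.stack([(u-K[0,2])/K[0,0]*depth,-(v-K[1,2])/K[1,1]*depth,-depth],-1)
    return p@T[:3,:3].T+T[:3,3]
def look(name,fn=None):
    im,d=read_camera(name)
    if fn: cv2.imwrite("pics/"+fn,im[:,:,::-1])
    return im,cloud(name,d),d
E
python3 - <<'E'
from h import *
print({k:np.round(v,3) for k,v in observe().items()},tcp_to_grasp)
for n in("top","scene"):
    im,P,d=look(n,n+"0.png");print(calibration(n));np.savez(n+"0.npz",im=im,P=P,d=d)
E
```

```text
pics
{'time': np.float64(0.0), 'qpos': array([-1.397,  0.343,  1.525, -0.   ,  1.275, -0.146]), 'qvel': array([ 0.   ,  0.   ,  0.001,  0.   , -0.   , -0.002]), 'joint_efforts': array([  0.   , -43.124, -24.422,   0.072,   0.056,  -0.   ]), 'tool_pos': array([ 0.165, -0.498,  0.226]), 'tool_rot': array([-3.14, -0.  ,  0.32]), 'contact_force': array([-0.005, -0.561, -0.683]), 'torque': array([ 0.03 , -0.009,  0.003]), 'grip_force': np.float64(0.0), 'opening': np.float64(0.092)} 0.0188
{'intrinsics': array([[597.95403282,   0.        , 318.70993287],
       [  0.        , 597.95403282, 241.68962966],
       [  0.        ,   0.        ,   1.        ]]), 'world_to_cam': array([[-1.62171517e-02, -9.99864579e-01, -2.79769630e-03,
        -1.10946751e-02],
       [ 9.80393704e-01, -1.64507790e-02,  1.96360781e-01,
        -6.07138409e-01],
       [-1.96380214e-01,  4.41568727e-04,  9.80527724e-01,
        -1.74450811e+00],
       [ 0.00000000e+00,  0.00000000e+00,  0.00000000e+00,
         1.00000000e+00]])}
{'intrinsics': array([[553.16094887,   0.        , 318.05453376],
       [  0.        , 553.16094887, 230.17550383],
       [  0.        ,   0.        ,   1.        ]]), 'world_to_cam': array([[-0.58583039,  0.81042061,  0.00460395,  0.37255728],
       [-0.51193381, -0.37445465,  0.77311544,  0.23081518],
       [ 0.62827266,  0.4505576 ,  0.63424862, -1.78948949],
       [ 0.        ,  0.        ,  0.        ,  1.        ]])}
```

View pics/top0.png

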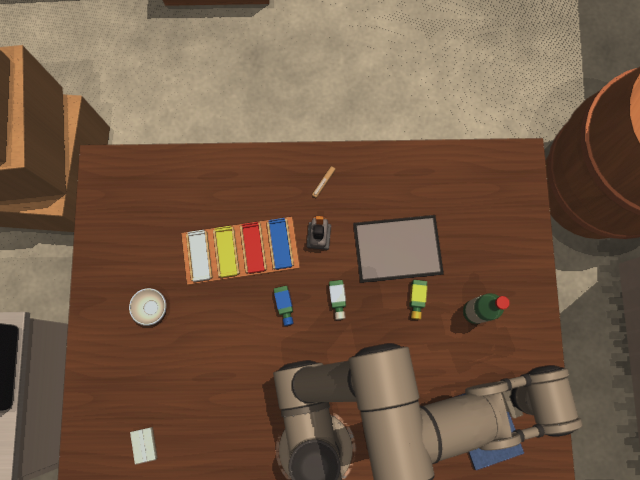

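View pics/scene0.png

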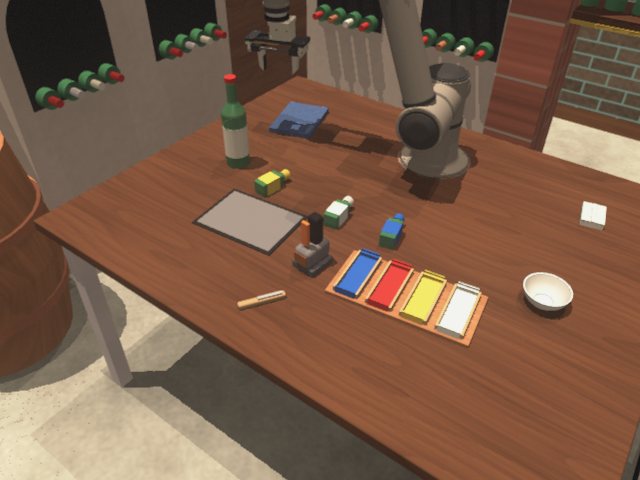

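```bash
cat >> h.py <<'E'
def rect(pts):
    (c,(w,h),a)=cv2.minAreaRect((pts*1000).astype(np.float32))
    b=cv2.boxPoints((c,(w,h),a));e=[b[1]-b[0],b[2]-b[1]];l=max(e,key=np.linalg.norm)
    a=np.degrees(np.arctan2(l[1],l[0]));a=(a+90)%180-90
    return np.round(c,1),np.round(sorted((w,h)),1),round(float(a),1)
def ray(name,uv,z):
    c=calibration(name);K=np.array(c["intrinsics"]);T=np.linalg.inv(np.array(c["world_to_cam"]))
    uv=np.asarray(uv,float).reshape(-1,2)
    r=np.stack([(uv[:,0]-K[0,2])/K[0,0],-(uv[:,1]-K[1,2])/K[1,1],-np.ones(len(uv))],-1)@T[:3,:3].T
    return T[:3,3]+r*((z-T[2,3])/r[:,2])[:,None]
def colours(im):
    H=cv2.cvtColor(im,cv2.COLOR_RGB2HSV).astype(int);h,s,v=H[...,0],H[...,1],H[...,2]
    return dict(red=((h<6)|(h>173))&(s>180)&(v>90),yellow=(h>22)&(h<34)&(s>150)&(v>90),blue=(h>100)&(h<125)&(s>130)&(v>60),
      white=(s<45)&(v>150),green=(h>40)&(h<90)&(s>70)&(v>25),orange=(h>6)&(h<16)&(s>190)&(v>140))
def blobs(m,mn=12):
    n,L,S,C=cv2.connectedComponentsWithStats(m.astype(np.uint8),connectivity=8)
    return [(L==i,S[i],C[i]) for i in range(1,n) if S[i,4]>=mn]
def bottles(im,P,name="top"):
    """solid blobs 12..60 mm high of bottle size, with colour and cap direction"""
    m=(P[...,2]>.02)&(P[...,2]<.06)&(P[...,0]>.25)&(P[...,0]<.8)
    col=colours(im)
    for B,S,C in blobs(m,60):
        top=B&(P[...,2]>.036); 
        n={k:int((B&col[k]).sum()) for k in("red","yellow","blue","white","green")}
        if n["green"]<15: continue
        k=max(("red","yellow","blue","white"),key=n.get)
        c,s,a=rect(P[B][:,:2])
        bd=np.median(P[B&col["green"]][:,:2],0); 
        g=rect(P[top][:,:2]) if top.sum()>5 else None
        al=P[B][:,:2]-c/1000;ax=np.array([np.cos(np.radians(a)),np.sin(np.radians(a))])
        cl=P[B&(P[...,2]>.038)][:,:2]-c/1000
        print(k,n,"rect",c,s,a,"body",g,"zmed",round(float(np.median(P[top][:,2])),4),"px",S[4])
E
python3 - <<'E'
from h import *
D=np.load("top0.npz");im,P=D["im"],D["P"]
bottles(im,P)
col=colours(im)
for k in("white","yellow","red","blue"):
    for B,S,C in blobs(col[k],150): print(k,S,C.round(),rect(ray("top",np.argwhere(B)[:,::-1],.014)[:,:2]))
H=cv2.cvtColor(im,cv2.COLOR_RGB2HSV)
m=(H[...,1]<60)&(H[...,2]>60)&(H[...,2]<170); m[:200]=0;m[300:]=0;m[:,:345]=0;m[:,460:]=0
for B,S,C in blobs(m,1500): print("matgrey",S,rect(ray("top",np.argwhere(B)[:,::-1],.004)[:,:2]))
R=P[195:262,295:345]
z=R[...,2]
print("scanner pts z>.135",(z>.135).sum(), R[z>.135].mean(0), rect(R[z>.135][:,:2]))
for lo,hi in((.03,.08),(.055,.08),(.135,.16)): 
    q=(z>lo)&(z<hi);print(lo,q.sum(),rect(R[q][:,:2]),R[q].min(0),R[q].max(0))
o=col["orange"][195:262,295:345]; print("orange",o.sum(),R[o].round(3)[:40:2])
t=P[(P[...,2]>.2)&(P[...,2]<.3)&(P[...,0]>.3)&(P[...,1]<-.2)];print("wine",t.mean(0) if len(t) else 0)
D=np.load("scene0.npz");im,P=D["im"],D["P"]
R=P[205:280,290:335];z=R[...,2];q=z>.14;print("scene grip",q.sum(),rect(R[q][:,:2]),R[q].max(0))
o=colours(im)["orange"][205:280,290:335];print(R[o].min(0),R[o].max(0),o.sum())
bottles(im,P)
E
python3 - <<'E'
import cv2
a=cv2.imread("pics/top0.png")[195:335,170:450]
cv2.imwrite("pics/crop0.png",cv2.resize(a,(800,400),interpolation=cv2.INTER_CUBIC))
E
```

```text
yellow {'red': 0, 'yellow': 263, 'blue': 0, 'white': 0, 'green': 170} rect [ 432.6 -315.9] [ 43.9 116.5] -7.5 body (array([ 432.9, -315.4]), array([ 43.3, 112.9]), -7.9) zmed 0.042 px 512
white {'red': 0, 'yellow': 0, 'blue': 0, 'white': 269, 'green': 150} rect [435.6 -74.6] [ 42.8 114.6] 5.6 body (array([436.5, -74.5]), array([ 42.8, 112.2]), 5.6) zmed 0.0421 px 483
blue {'red': 0, 'yellow': 0, 'blue': 292, 'white': 0, 'green': 168} rect [420.6  86.6] [ 42.4 115.9] 12.4 body (array([420.1,  86.6]), array([ 42. , 114.9]), 12.9) zmed 0.0417 px 487
red {'red': 0, 'yellow': 0, 'blue': 0, 'white': 0, 'green': 17} rect [ 391.2 -466.6] [26.7 70.6] 9.9 body (array([ 391.2, -466.6]), array([26.7, 70.6]), 9.9) zmed 0.0486 px 77
white [188 230  22  51 770] [199. 256.] (array([581.8, 350.4]), array([ 50.4, 154.2]), 7.6)
white [330 284  15  19 240] [337. 293.] (array([456. , -74.4]), array([42.7, 52.3]), 6.0)
white [138 297  22  22 386] [148. 308.] (array([421.3, 498.3]), array([63.7, 64.3]), 2.1)
white [130 428  25  36 672] [142. 445.] (array([ 22.2, 500.2]), array([60. , 89.9]), 11.4)
yellow [
[... 811 characters left out ...]
, -20.1]), array([50. , 86.2]), -6.1) [ 0.59421152 -0.04719132  0.05585236] [0.68237738 0.00804879 0.07993528]
0.135 136 (array([638.7, -19.8]), array([28.9, 55.4]), -1.0) [ 0.61094832 -0.03418362  0.13507836] [ 0.6663613  -0.00493639  0.15683624]
orange 6 [[ 0.663 -0.017  0.155]
 [ 0.665 -0.026  0.148]
 [ 0.66  -0.017  0.146]]
wine [ 0.39301958 -0.48453831  0.24961646]
scene grip 193 (array([1046.4,  270.7]), array([  49., 1046.]), 35.0) [1.46070478 0.59076982 0.95481922]Traceback (most recent call last):
  File "<stdin>", line 19, in <module>
    return umr_minimum(a, axis, None, out, keepdims, initial, where)
ValueError: zero-size array to reduction operation minimum which has no identity
```

View pics/crop0.png

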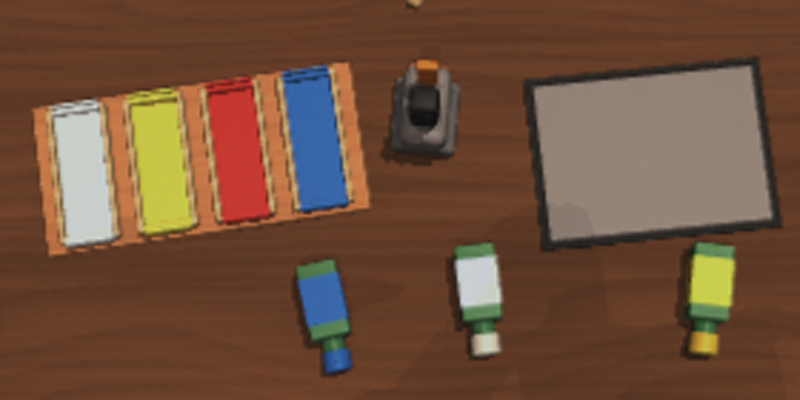

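Emit:
send_rows:
  targets:
    - [1,0,0,0.05,0]
    - [1,0,0,0.05,0]
    - [1,0,0,0.05,0]
    - [1,0.0355,0.0225,0,-0.056]
    - [1,0.0355,0.0225,0,-0.056]
  grip_force: 25

```text
time: 0.6
tool_pos: [0.2363, -0.4536, 0.3779]
tool_rot: [3.139, -0.0, 0.203]
contact_force: [0.2, -0.2, -1.3]
opening: 0.0918
grip_force: 0.0
```

Emit:
send_rows:
  targets:
    - [1,0.0355,0.0225,0,-0.056]
    - [1,0.0355,0.0225,0,-0.056]
    - [1,0.0355,0.0225,0,-0.056]
    - [1,0.0355,0.0225,0,-0.056]
    - [1,0.0355,0.0225,0,-0.056]

```text
time: 1.1
tool_pos: [0.4148, -0.3396, 0.3764]
tool_rot: [-3.141, 0.001, -0.075]
contact_force: [0.4, -0.1, 0.6]
opening: 0.0918
grip_force: 0.0
```

Emit:
send_rows:
  targets:
    - [1,0.0355,0.0225,0,-0.056]
    - [1,0,0,-0.04,0]
    - [1,0,0,-0.04,0]
    - [1,0,0,-0.04,0]
    - [1,0,0,-0.04,0]

```text
time: 1.6
tool_pos: [0.4489, -0.3179, 0.2149]
tool_rot: [-3.141, 0.0, -0.128]
contact_force: [-0.5, -0.5, -0.1]
opening: 0.0918
grip_force: 0.0
```

Emit:
send_rows:
  targets:
    - [1,0,0,-0.04,0]
    - [1,0,0,-0.04,0]
    - [1,0,0,-0.02,0]
    - [1,0,0,0,0]
    - [1,0,0,0,0]

```text
time: 2.1
tool_pos: [0.4493, -0.3186, 0.1171]
tool_rot: [3.142, 0.0, -0.128]
contact_force: [0.6, 0.1, 0.6]
opening: 0.092
grip_force: 0.0
```

Emit:
send_rows:
  targets:
    - [1,0,0,-0.05,0]
    - [1,0,0,-0.035,0]
    - [1,0,0,-0.018,0]
    - [0.3,0,0,0,0]
    - [0.3,0,0,0,0]

```text
time: 2.6
tool_pos: [0.4501, -0.3193, 0.0154]
tool_rot: [3.14, -0.002, -0.128]
contact_force: [-1.0, 0.3, 0.5]
opening: 0.0803
grip_force: 0.0
```

Emit:
send_rows:
  targets:
    - [0.3,0,0,0,0]
    - [0.3,0,0,0,0]
    - [0.3,0,0,0,0]
    - [0.3,0,0,0,0]
    - [0.3,0,0,0,0]

```text
time: 3.1
tool_pos: [0.4492, -0.3184, 0.0141]
tool_rot: [3.141, -0.0, -0.128]
contact_force: [-0.0, 0.6, 3.1]
opening: 0.0416
grip_force: 25.0
```

Emit:
send_rows:
  targets:
    - [0.2,0,0,0.03,0]
    - [0.2,0,0,0.03,0]
    - [0.2,0.04,-0.008,0,0.053]
    - [0.2,0.04,-0.008,0,0.053]
    - [0.2,0.04,-0.008,0,0.053]
  grip_force: 35

```text
time: 3.6
tool_pos: [0.5702, -0.3426, 0.074]
tool_rot: [3.142, 0.0, 0.032]
contact_force: [0.4, -0.7, -2.8]
opening: 0.0418
grip_force: 35.0
```

Emit:
send_rows:
  targets:
    - [0.2,0.041,-0.008,0,0.053]
    - [0.2,0,0,-0.025,0]
    - [0.2,0,0,-0.02,0]
    - [0.2,0,0,-0.01,0]
    - [0.2,0,0,0,0]

```text
time: 4.1
tool_pos: [0.6095, -0.3499, 0.0182]
tool_rot: [-3.14, 0.001, 0.084]
contact_force: [-0.1, -0.1, -1.8]
opening: 0.0417
grip_force: 35.0
```

Emit:
send_rows:
  targets:
    - [0.2,0,0,-0.001,0]
    - [0.7,0,0,0,0]
    - [0.7,0,0,0,0]
    - [0.7,0,0,0.02,0]
    - [0.7,0,0,0.04,0]

```text
time: 4.6
tool_pos: [0.6082, -0.3492, 0.0749]
tool_rot: [-3.137, 0.005, 0.084]
contact_force: [0.8, 0.6, 0.4]
opening: 0.0638
grip_force: 0.0
```

Emit:
send_rows:
  targets:
    - [1,-0.0225,0.0396,0.02,0.002]
    - [1,-0.0225,0.0396,0,0.002]
    - [1,-0.0225,0.0396,0,0.002]
    - [1,-0.0225,0.0396,0,0.002]
    - [1,-0.0225,0.0396,0,0.002]

```text
time: 5.1
tool_pos: [0.4967, -0.1511, 0.0984]
tool_rot: [3.141, -0.001, 0.093]
contact_force: [-0.3, 0.6, 0.5]
opening: 0.0916
grip_force: 0.0
```

```bash
python3 - <<'E'
from h import *
im,P,d=look("top","t1.png");bottles(im,P);print(observe()["tool_pos"],observe()["tool_rot"])
E
```

```text
yellow {'red': 0, 'yellow': 256, 'blue': 0, 'white': 0, 'green': 160} rect [ 592.4 -352.4] [ 45.2 117.3] 4.3 body (array([ 592.5, -351.8]), array([ 44.7, 117.4]), 3.2) zmed 0.0448 px 513
blue {'red': 0, 'yellow': 0, 'blue': 229, 'white': 0, 'green': 150} rect [429.   88.4] [42.6 96.3] 12.6 body (array([434.8,  89.7]), array([42.3, 84.5]), 12.9) zmed 0.0421 px 401
red {'red': 0, 'yellow': 0, 'blue': 0, 'white': 0, 'green': 19} rect [ 390.9 -465.5] [28.1 70.5] 10.0 body (array([ 390.9, -465.5]), array([28.1, 70.5]), 10.0) zmed 0.0515 px 77
[ 0.49153045 -0.14484459  0.09741747] [-3.1364395   0.00569945  0.09592681]
```

Emit:
send_rows:
  targets:
    - [1,-0.0225,0.0395,0,0.002]
    - [1,-0.0225,0.0395,0,0.002]
    - [1,0,0,-0.03,0]
    - [1,0,0,-0.025,0]
    - [1,0,0,-0.02,0]

```text
time: 5.65
tool_pos: [0.4529, -0.0733, 0.0224]
tool_rot: [3.141, -0.001, 0.099]
contact_force: [-0.1, -0.2, -1.2]
opening: 0.0914
grip_force: 0.0
```

Emit:
send_rows:
  targets:
    - [1,0,0,-0.008,0]
    - [0.8,0,0,0,0]
    - [0.2,0,0,0,0]
    - [0.2,0,0,0,0]
    - [0.2,0,0,0,0]

```text
time: 6.15
tool_pos: [0.4531, -0.0736, 0.0155]
tool_rot: [3.141, -0.002, 0.098]
contact_force: [0.4, -0.4, -0.3]
opening: 0.0643
grip_force: 0.0
```

Emit:
send_rows:
  targets:
    - [0.2,0,0,0,0]
    - [0.2,0,0,0,0]
    - [0.2,0,0,0,0]

```text
time: 6.45
tool_pos: [0.4526, -0.0733, 0.0149]
tool_rot: [3.142, -0.0, 0.098]
contact_force: [0.5, 0.5, 3.9]
opening: 0.0417
grip_force: 35.0
```

Emit:
send_rows:
  targets:
    - [0.2,0,0,0.03,0]
    - [0.2,0,0,0.03,0]
    - [0.2,0.03,-0.0385,0,-0.003]
    - [0.2,0.03,-0.0385,0,-0.003]
    - [0.2,0.03,-0.0385,0,-0.003]

```text
time: 6.95
tool_pos: [0.5433, -0.19, 0.075]
tool_rot: [3.141, -0.0, 0.089]
contact_force: [1.2, 0.3, -3.1]
opening: 0.0422
grip_force: 35.0
```

Emit:
send_rows:
  targets:
    - [0.2,0.03,-0.0385,0,-0.003]
    - [0.2,0.0305,-0.0385,0,-0.002]
    - [0.2,0,0,-0.025,0]
    - [0.2,0,0,-0.02,0]
    - [0.2,0,0,-0.0105,0]

```text
time: 7.45
tool_pos: [0.6017, -0.2654, 0.0178]
tool_rot: [-3.139, 0.004, 0.083]
contact_force: [-15.1, 9.6, 47.7]
opening: 0.0414
grip_force: 35.0
```

Emit:
send_rows:
  targets:
    - [0.2,0,0,0,0]
    - [0.65,0,0,-0.0005,0]
    - [0.65,0,0,0,0]
    - [0.65,0,0,0.02,0]
    - [0.65,0,0,0.04,0]

```text
time: 7.95
tool_pos: [0.6012, -0.2647, 0.0764]
tool_rot: [-3.138, 0.006, 0.084]
contact_force: [0.2, -1.2, 0.6]
opening: 0.0595
grip_force: 0.0
```

Emit:
send_rows:
  targets:
    - [1,-0.021,0.0444,0.02,0.0166]
    - [1,-0.021,0.0444,0,0.0166]
    - [1,-0.021,0.0444,0,0.0166]
    - [1,-0.021,0.0444,0,0.0166]
    - [1,-0.021,0.0444,0,0.0166]

```text
time: 8.45
tool_pos: [0.4984, -0.0449, 0.0983]
tool_rot: [3.141, -0.001, 0.167]
contact_force: [0.3, 1.2, 0.4]
opening: 0.091
grip_force: 0.0
```

```bash
python3 - <<'E'
from h import *
im,P,d=look("top");bottles(im,P)
E
```

```text
yellow {'red': 0, 'yellow': 252, 'blue': 0, 'white': 0, 'green': 156} rect [ 592.5 -352.6] [ 44.8 116. ] 3.5 body (array([ 592.9, -352.7]), array([ 44.4, 115.1]), 4.0) zmed 0.0451 px 502
white {'red': 0, 'yellow': 0, 'blue': 0, 'white': 270, 'green': 145} rect [ 584.9 -267.8] [ 43.4 116.6] 4.9 body (array([ 584.6, -267.8]), array([ 43.4, 115.3]), 4.9) zmed 0.0448 px 503
blue {'red': 0, 'yellow': 0, 'blue': 241, 'white': 0, 'green': 155} rect [420.3  86.7] [ 42.4 115.8] 12.4 body (array([420.2,  86.8]), array([ 42.2, 114.2]), 12.4) zmed 0.0418 px 418
red {'red': 0, 'yellow': 0, 'blue': 0, 'white': 0, 'green': 15} rect [ 392.  -466.7] [27.  70.1] 8.6 body (array([ 392. , -466.9]), array([26.6, 70.1]), 8.6) zmed 0.0483 px 70
```

Blue unmoved. Continue.

Emit:
send_rows:
  targets:
    - [1,-0.0205,0.0444,0,0.0166]
    - [1,-0.0205,0.0444,0,0.0166]
    - [1,-0.0205,0.0444,0,0.0166]
    - [1,0,0,-0.03,0]
    - [1,0,0,-0.03,0]

```text
time: 9.0
tool_pos: [0.4386, 0.0883, 0.0383]
tool_rot: [3.141, -0.005, 0.22]
contact_force: [0.7, -0.7, -0.3]
opening: 0.092
grip_force: 0.0
```

Emit:
send_rows:
  targets:
    - [1,0,0,-0.015,0]
    - [1,0,0,-0.008,0]
    - [0.2,0,0,0,0]
    - [0.2,0,0,0,0]
    - [0.2,0,0,0,0]

```text
time: 9.5
tool_pos: [0.4386, 0.0866, 0.0155]
tool_rot: [3.141, -0.002, 0.216]
contact_force: [1.4, 0.1, -0.1]
opening: 0.0724
grip_force: 0.0
```

Emit:
send_rows:
  targets:
    - [0.2,0,0,0,0]
    - [0.2,0,0,0,0]
    - [0.2,0,0,0,0]
    - [0.2,0,0,0,0]

```text
time: 9.9
tool_pos: [0.4378, 0.087, 0.0148]
tool_rot: [-3.141, -0.0, 0.216]
contact_force: [-1.2, 1.4, 4.6]
opening: 0.0421
grip_force: 35.0
```

Emit:
send_rows:
  targets:
    - [0.2,0,0,0.03,0]
    - [0.2,0,0,0.03,0]
    - [0.2,0.01,-0.0455,0,-0.0164]
    - [0.2,0.01,-0.0455,0,-0.0164]
    - [0.2,0.01,-0.0455,0,-0.0164]

```text
time: 10.4
tool_pos: [0.4678, -0.051, 0.0747]
tool_rot: [3.141, -0.0, 0.168]
contact_force: [1.1, -0.2, -3.1]
opening: 0.0414
grip_force: 35.0
```

Emit:
send_rows:
  targets:
    - [0.2,0.01,-0.0455,0,-0.0164]
    - [0.2,0.02,-0.04,0,-0.0164]
    - [0.2,0.033,-0.017,0,-0.0164]
    - [0.2,0.033,-0.017,0,-0.0164]
    - [0.2,0.033,-0.017,0,-0.0164]

```text
time: 10.9
tool_pos: [0.5973, -0.1873, 0.0739]
tool_rot: [-3.141, 0.001, 0.084]
contact_force: [0.8, 0.0, -1.5]
opening: 0.0418
grip_force: 35.0
```

Emit:
send_rows:
  targets:
    - [0.2,0,0,-0.025,0]
    - [0.2,0,0,-0.02,0]
    - [0.2,0,0,-0.01,0]
    - [0.2,0,0,0,0]
    - [0.65,0,0,0,0]

```text
time: 11.4
tool_pos: [0.5968, -0.1863, 0.0198]
tool_rot: [3.141, -0.0, 0.086]
contact_force: [0.2, -0.2, -0.5]
opening: 0.0458
grip_force: 0.0
```

Emit:
send_rows:
  targets:
    - [0.65,0,0,0,0]
    - [0.65,0,0,0.02,0]
    - [0.65,0,0,0.04,0]
    - [0.7,0,0,0.05,0]
    - [1,0,0,0.05,0]

```text
time: 11.9
tool_pos: [0.5965, -0.1861, 0.1816]
tool_rot: [3.141, 0.0, 0.085]
contact_force: [2.1, 0.2, 0.6]
opening: 0.0681
grip_force: 0.0
```

```bash
python3 - <<'E'
from h import *
im,P,d=look("scene","s1.png")
print(observe()["tool_pos"],observe()["tool_rot"],observe()["qpos"])
R=P[205:280,285:340];z=R[...,2];o=np.linalg.norm(R[...,:2]-[.635,-.02],axis=2)<.09
q=o&(z>.1)&(z<.17);print(q.sum(),rect(R[q][:,:2]),R[q].min(0),R[q].max(0))
bottles(im,P)
E
```

```text
[ 0.60026614 -0.18767542  0.19174218] [ 3.1338807  -0.01362773  0.08563179] [-4.24766920e-01  5.51261269e-01  1.28462573e+00 -7.48395394e-05
  1.29004742e+00  1.06047034e+00]
455 (array([639.5, -15.6]), array([34.3, 56.4]), 1.9) [ 0.61093419 -0.03340425  0.10023713] [0.66770047 0.00097749 0.1540962 ]
red {'red': 69, 'yellow': 0, 'blue': 0, 'white': 0, 'green': 313} rect [  457.1 -1282.8] [164.5 431.7] -13.3 body (array([  456.6, -1280.9]), array([157.8, 425.9]), -11.5) zmed 0.0493 px 1414
red {'red': 0, 'yellow': 0, 'blue': 0, 'white': 0, 'green': 95} rect [ 416.7 -476.3] [30.5 69.4] -62.9 body (array([ 418.4, -477. ]), array([28.2, 67.6]), -64.8) zmed 0.0473 px 213
yellow {'red': 0, 'yellow': 29, 'blue': 0, 'white': 0, 'green': 170} rect [ 589.2 -349.5] [ 50.  124.7] 3.2 body (array([ 591.1, -349.7]), array([ 49.3, 121. ]), 3.2) zmed 0.0464 px 560
white {'red': 0, 'yellow': 0, 'blue': 0, 'white': 185, 'green': 172} rect [ 582.3 -264.2] [ 47.  121.5] 2.2 body (array([ 583.8, -264.1]), array([ 47. , 118.7]), 2.2) zmed 0.0465 px 580
blue {'red': 0, 'yellow': 0, 'blue': 110, 'white': 0, 'green': 137} rect [ 577.2 -185.9] [ 47.5 120.2] 6.6 body (array([ 577.7, -187.2]), array([ 47.2, 120.5]), 8.2) zmed 0.0463 px 601
```

View pics/s1.png

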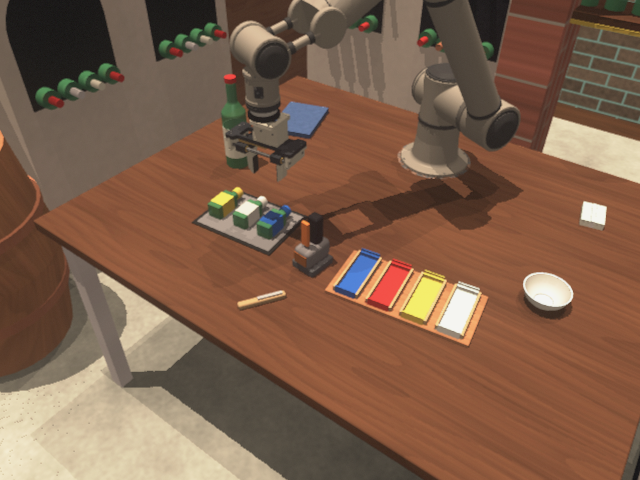

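Emit:
send_rows:
  targets:
    - [1,0.007,0.0334,0.004,0.1486]
    - [1,0.007,0.0334,0.004,0.1486]
    - [1,0.007,0.0334,0.004,0.1486]
    - [1,0.007,0.0334,0.004,0.1486]
    - [1,0.007,0.0334,0.004,0.1486]

```text
time: 12.45
tool_pos: [0.632, -0.0179, 0.2002]
tool_rot: [3.141, -0.001, 0.834]
contact_force: [1.1, -0.2, -0.1]
opening: 0.092
grip_force: 0.0
```

Emit:
send_rows:
  targets:
    - [1,0,0,0,0.1486]
    - [1,0,0,0,0.1486]
    - [1,0,0,0,0.1486]
    - [1,0,0,0,0.1486]
    - [1,0,0,0,0.1486]

```text
time: 12.95
tool_pos: [0.6318, -0.0192, 0.1999]
tool_rot: [3.141, 0.0, 1.578]
contact_force: [0.4, 0.3, -0.6]
opening: 0.0917
grip_force: 0.0
```

Emit:
send_rows:
  targets:
    - [1,0,0,0,0]
    - [1,0,0,0,0]

```text
time: 13.15
tool_pos: [0.6318, -0.0192, 0.1998]
tool_rot: [3.141, 0.0, 1.567]
contact_force: [-1.0, -0.1, 0.6]
opening: 0.0917
grip_force: 0.0
```

Emit:
send_rows:
  targets:
    - [1,0,0,-0.035,0]
    - [1,0,0,-0.03,0]
    - [1,0,0,-0.02,0]
    - [1,0,0,-0.004,0]
    - [1,0,0,0,0]
  grip_force: 25

```text
time: 13.65
tool_pos: [0.6317, -0.0192, 0.1104]
tool_rot: [-3.141, -0.0, 1.57]
contact_force: [0.3, 0.9, 0.4]
opening: 0.0919
grip_force: 0.0
```

Emit:
send_rows:
  targets:
    - [0.3,0,0,0,0]
    - [0.3,0,0,0,0]
    - [0.3,0,0,0,0]
    - [0.3,0,0,0,0]
    - [0.3,0,0,0,0]

```text
time: 14.15
tool_pos: [0.634, -0.0191, 0.1116]
tool_rot: [3.136, 0.0, 1.571]
contact_force: [8.3, 2.1, -1.2]
opening: 0.0565
grip_force: 4.3
```

Emit:
send_rows:
  targets:
    - [0.3,0,0,0,0]
    - [0.3,0,0,0,0]
    - [0.3,0,0,0,0]
    - [0.3,0,0,0,0]
    - [0.3,0,0,0,0]

```text
time: 14.65
tool_pos: [0.6327, -0.019, 0.1116]
tool_rot: [3.139, -0.0, 1.571]
contact_force: [1.2, 2.7, 5.8]
opening: 0.0463
grip_force: 24.7
```

```bash
python3 - <<'E'
from h import *
im,P,d=look("scene");bottles(im,P);cv2.imwrite("pics/sq.png",cv2.resize(im[170:290,180:340,::-1],(800,600)))
print(observe()["opening"])
E
```

```text
red {'red': 67, 'yellow': 0, 'blue': 0, 'white': 0, 'green': 306} rect [  458.2 -1282.6] [167.5 432.8] -13.9 body (array([  456.4, -1280.4]), array([158.4, 426.2]), -11.4) zmed 0.0494 px 1410
red {'red': 0, 'yellow': 0, 'blue': 0, 'white': 0, 'green': 113} rect [ 408.  -471.4] [44.3 73.9] -42.9 body (array([ 407.7, -470.7]), array([43.1, 73.7]), -41.4) zmed 0.0487 px 259
yellow {'red': 0, 'yellow': 28, 'blue': 0, 'white': 0, 'green': 178} rect [ 590.6 -349. ] [ 49.1 120.6] 1.0 body (array([ 590.6, -350.2]), array([ 48.2, 120.3]), 2.7) zmed 0.0464 px 562
white {'red': 0, 'yellow': 0, 'blue': 0, 'white': 212, 'green': 148} rect [ 584.2 -265.8] [ 49.4 118.8] 7.9 body (array([ 584.1, -262.6]), array([ 49.1, 118.7]), 3.9) zmed 0.0465 px 580
blue {'red': 0, 'yellow': 0, 'blue': 152, 'white': 0, 'green': 72} rect [ 595.5 -183.9] [45.9 84.5] 4.2 body (array([ 595.2, -184.4]), array([44.8, 83.8]), 4.2) zmed 0.0466 px 419
0.04623525682501801
```

View pics/sq.png

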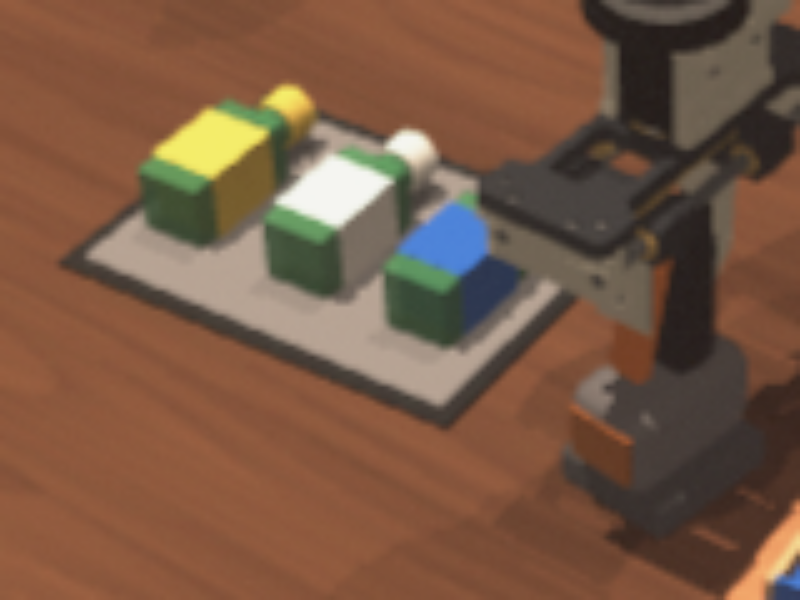

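Emit:
send_rows:
  targets:
    - [1,0,0,0,0]
    - [1,0,0,0,0]
    - [1,0,0,0,0]
    - [1,0,0,0,0]
    - [1,0,0,0,0]

```text
time: 15.2
tool_pos: [0.6308, -0.0194, 0.1099]
tool_rot: [-3.139, 0.0, 1.571]
contact_force: [0.1, -0.6, -0.5]
opening: 0.0816
grip_force: 0.0
```

Emit:
send_rows:
  targets:
    - [1,0,0,0.03,0]
    - [1,0,0,0.03,0]
    - [1,0,0,0.03,0]
    - [1,0,0,0,-0.1486]
    - [1,0,0,0,-0.1486]

```text
time: 15.7
tool_pos: [0.6316, -0.0194, 0.2015]
tool_rot: [3.141, 0.0, 1.268]
contact_force: [-0.3, 0.7, -0.6]
opening: 0.0915
grip_force: 0.0
```

Emit:
send_rows:
  targets:
    - [1,-0.007,-0.0334,0,-0.1486]
    - [1,-0.007,-0.0334,0,-0.1486]
    - [1,-0.007,-0.0334,0,-0.1486]
    - [1,-0.007,-0.0334,0,-0.1486]
    - [1,-0.007,-0.0334,0,-0.1486]

```text
time: 16.2
tool_pos: [0.5957, -0.1874, 0.2001]
tool_rot: [-3.14, 0.001, 0.525]
contact_force: [0.1, 0.4, -0.5]
opening: 0.0917
grip_force: 0.0
```

Emit:
send_rows:
  targets:
    - [1,0,0,0,-0.1486]
    - [1,0,0,0,-0.1486]
    - [1,0,0,0,-0.1486]
    - [1,0,0,0,0]
    - [1,0,0,0,0]

```text
time: 16.7
tool_pos: [0.5964, -0.1862, 0.2002]
tool_rot: [-3.141, 0.001, 0.089]
contact_force: [-0.2, 0.3, 0.5]
opening: 0.092
grip_force: 0.0
```

```bash
python3 - <<'E'
from h import *
im,P,d=look("scene");bottles(im,P);print(observe()["tool_pos"])
R=P[205:280,285:340];z=R[...,2];q=(np.linalg.norm(R[...,:2]-[.635,-.02],axis=2)<.09)&(z>.1)&(z<.17);print(rect(R[q][:,:2]))
im,P,d=look("top");bottles(im,P)
for k,xy in dict(white=(.582,.350),yellow=(.592,.2665),red=(.603,.183),blue=(.614,.099)).items():
    B=colours(im)[k]&(abs(P[...,2]-.014)<.004)&(np.linalg.norm(P[...,:2]-xy,axis=2)<.09);print(k,B.sum(),rect(P[B][:,:2]))
m=(abs(P[...,2]-.01)<.006)|(P[...,2]>.005)&(P[...,2]<.035);m&=(np.linalg.norm(P[...,:2]-[.598,.224],axis=2)<.22)&(P[...,1]>.02)
for B,S,C in blobs(m,1500): print("rack",rect(P[B][:,:2]))
E
```

```text
red {'red': 74, 'yellow': 0, 'blue': 0, 'white': 0, 'green': 312} rect [  458.1 -1283.7] [171.5 430.5] -14.4 body (array([  457.5, -1282.1]), array([166.1, 427.1]), -12.9) zmed 0.0497 px 1423
red {'red': 0, 'yellow': 0, 'blue': 0, 'white': 0, 'green': 88} rect [ 421.4 -478.6] [26.1 67.1] -72.4 body (array([ 421.8, -479.7]), array([26.1, 64.7]), -72.4) zmed 0.0486 px 199
yellow {'red': 0, 'yellow': 29, 'blue': 0, 'white': 0, 'green': 177} rect [ 590.5 -349.4] [ 49.4 121.9] 6.3 body (array([ 592.6, -350.2]), array([ 47.3, 117.8]), 6.3) zmed 0.0461 px 566
white {'red': 0, 'yellow': 0, 'blue': 0, 'white': 184, 'green': 172} rect [ 583.2 -263.5] [ 47.5 123.5] 2.1 body (array([ 584.9, -264.1]), array([ 46.5, 120.9]), 3.6) zmed 0.0461 px 579
blue {'red': 0, 'yellow': 0, 'blue': 127, 'white': 0, 'green': 134} rect [ 577.5 -185.8] [ 46.6 118.6] 5.8 body (array([ 577.5, -185.8]), array([ 46.6, 118.6]), 5.8) zmed 0.0461 px 596
[ 0.59650042 -0.18613956  0.20035003]
(array([640. , -15.2]), array([34.4, 53.9]), 5.4)
yellow {'red': 0, 'yellow': 250, 'blue': 0, 'white': 0, 'green': 160} rect [ 592.2 -352.1] [ 45.3 116. ] 4.9 body (array([ 592.3, -352.1]), array([ 45.3, 115.8]), 4.9) zmed 0.0452 px 497
white {'red': 0, 'yellow': 0, 'blue': 0, 'white': 54, 'green': 43} rect [ 562.5 -283.5] [26.2 82. ] -21.7 body (array([ 566.4, -277.2]), array([22.5, 79.4]), -6.7) zmed 0.0422 px 138
red {'red': 0, 'yellow': 0, 'blue': 0, 'white': 0, 'green': 18} rect [ 391.2 -464.8] [25.5 69.5] 8.1 body (array([ 390.9, -464.5]), array([24.8, 69.5]), 9.3) zmed 0.0504 px 77
white 425 (array([577.8, 349.3]), array([ 50.1, 146.9]), 8.2)
yellow 429 (array([589.1, 265.9]), array([ 50.8, 151.1]), 7.8)
red 430 (array([600.9, 182.8]), array([ 49.3, 152.4]), 7.9)
blue 404 (array([612. ,  98.9]), array([ 48.9, 150.2]), 7.6)
rack (array([592.2, 225.4]), array([191.9, 363.7]), -82.3)
```

Emit:
send_rows:
  targets:
    - [0.7,0,0,-0.05,0]
    - [0.7,0,0,-0.05,0]
    - [0.7,0,0,-0.04,0]
    - [0.7,0,0,-0.03,0]
    - [0.7,0,0,-0.01,0]
  grip_force: 35

```text
time: 17.3
tool_pos: [0.5946, -0.1852, 0.0169]
tool_rot: [-3.139, 0.006, 0.087]
contact_force: [0.0, -0.4, -0.8]
opening: 0.0645
grip_force: 0.0
```

Emit:
send_rows:
  targets:
    - [0.7,0,0,0,0]
    - [0.2,0,0,0,0]
    - [0.2,0,0,0,0]
    - [0.2,0,0,0,0]
    - [0.2,0,0,0,0]

```text
time: 17.8
tool_pos: [0.5976, -0.1865, 0.0222]
tool_rot: [3.14, -0.002, 0.086]
contact_force: [-0.8, 0.6, 5.3]
opening: 0.0418
grip_force: 35.0
```

Emit:
send_rows:
  targets:
    - [0.2,0,0,0,0]
    - [0.2,0,0,0.025,0]
    - [0.2,0,0,0.025,0]
    - [0.2,-0.04,0.006,0,0]
    - [0.2,-0.04,0.006,0,0]

```text
time: 18.3
tool_pos: [0.5165, -0.1743, 0.0712]
tool_rot: [3.14, -0.002, 0.086]
contact_force: [-0.8, -0.6, -2.6]
opening: 0.0418
grip_force: 35.0
```

Emit:
send_rows:
  targets:
    - [0.2,-0.04,0.006,0,0.01]
    - [0.2,0,0.048,0,0.01]
    - [0.2,0,0.048,0,0.01]
    - [0.2,0,0.048,0,0.01]
    - [0.2,0,0.048,0,0.009]

```text
time: 18.8
tool_pos: [0.4765, 0.0253, 0.0709]
tool_rot: [3.141, -0.001, 0.134]
contact_force: [1.0, -0.3, -2.7]
opening: 0.0417
grip_force: 35.0
```

Emit:
send_rows:
  targets:
    - [0.2,0,0.048,0,0]
    - [0.2,0.01,0.036,0,0]
    - [0.2,0.03,0,0,0]
    - [0.2,0,0,0,0]

```text
time: 19.2
tool_pos: [0.5201, 0.1091, 0.0712]
tool_rot: [3.141, -0.005, 0.137]
contact_force: [0.9, 0.4, -2.5]
opening: 0.0423
grip_force: 35.0
```

Emit:
send_rows:
  targets:
    - [0.2,0.04,0,0,0]
    - [0.2,0.04,0,0,0]
    - [0.2,0.03,-0.0005,0,0]
    - [0.2,0,0,0,0]
    - [0.2,0,0,0,0]

```text
time: 19.7
tool_pos: [0.6259, 0.1067, 0.0697]
tool_rot: [-3.142, 0.002, 0.134]
contact_force: [-0.3, -0.3, -3.0]
opening: 0.042
grip_force: 35.0
```

```bash
python3 - <<'E'
from h import *
im,P,d=look("scene");cv2.imwrite("pics/b.png",cv2.resize(im[170:320,260:460,::-1],(800,600)))
o=observe();print(o["tool_pos"],o["tool_rot"])
E
```

```text
[0.62531651 0.10691222 0.06987357] [-3.14148673e+00  2.65226341e-03  1.34076907e-01]
```

View pics/b.png

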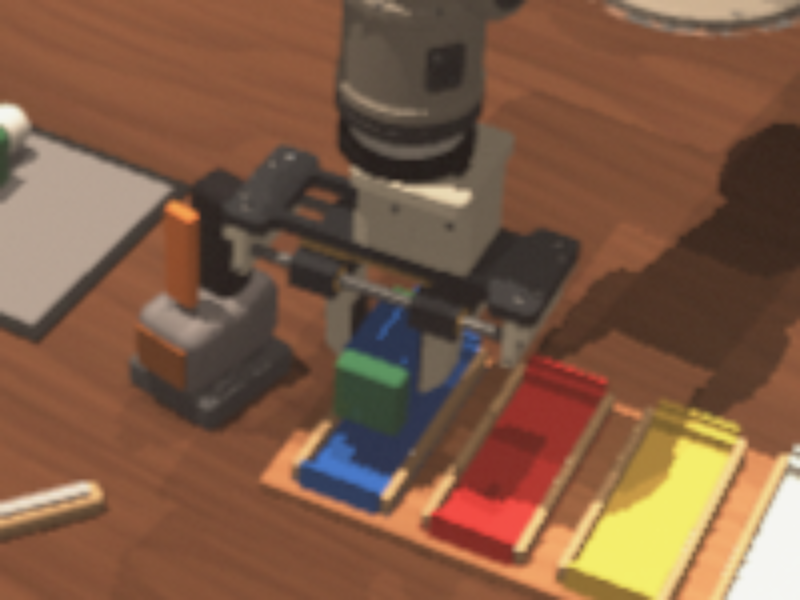

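Emit:
send_rows:
  targets:
    - [0.2,0.005,-0.0035,0,0]
    - [0.2,0,0,-0.015,0]
    - [0.2,0,0,-0.015,0]
    - [0.2,0,0,-0.006,0]
    - [0.2,0,0,0,0]

```text
time: 20.25
tool_pos: [0.6306, 0.1038, 0.033]
tool_rot: [-3.141, 0.003, 0.134]
contact_force: [-0.4, -0.1, -3.3]
opening: 0.0419
grip_force: 35.0
```

Emit:
send_rows:
  targets:
    - [0.2,0,0,-0.002,0]
    - [0.2,0,0,0,0]

```text
time: 20.45
tool_pos: [0.6317, 0.1038, 0.0323]
tool_rot: [3.142, 0.0, 0.134]
contact_force: [-0.4, -0.4, -2.6]
opening: 0.0421
grip_force: 35.0
```

Emit:
send_rows:
  targets:
    - [0.2,0,0,-0.001,0]
    - [0.2,0,0,0,0]
    - [0.6,0,0,0,0]
    - [0.6,0,0,0,0]
    - [0.6,0,0,0,0]

```text
time: 20.95
tool_pos: [0.6319, 0.1037, 0.0317]
tool_rot: [3.141, -0.0, 0.134]
contact_force: [0.6, -0.3, -0.7]
opening: 0.0547
grip_force: 0.0
```

Emit:
send_rows:
  targets:
    - [0.6,0,0,0.02,0]
    - [0.6,0,0,0.03,0]
    - [0.6,0,0,0.05,0]
    - [0.6,0,0,0.05,0]
    - [1,0,0,0.04,0]

```text
time: 21.45
tool_pos: [0.6322, 0.1038, 0.2249]
tool_rot: [3.141, -0.003, 0.134]
contact_force: [0.9, -0.6, 0.3]
opening: 0.0595
grip_force: 0.0
```

Emit:
send_rows:
  targets:
    - [1,-0.03,-0.04,0.02,-0.01]
    - [1,-0.03,-0.04,0,-0.01]
    - [1,-0.03,-0.04,0,-0.01]
    - [1,-0.03,-0.04,0,-0.01]
    - [1,-0.01,0,0,-0.009]

```text
time: 21.95
tool_pos: [0.5016, -0.0572, 0.2405]
tool_rot: [3.14, 0.001, 0.08]
contact_force: [1.0, 1.1, -0.0]
opening: 0.0914
grip_force: 0.0
```

```bash
python3 - <<'E'
from h import *
im,P,d=look("top","t3.png");bottles(im,P);o=observe();print(o["tool_pos"],o["tool_rot"])
im,P,d=look("scene");bottles(im,P)
E
```

```text
blue {'red': 0, 'yellow': 0, 'blue': 356, 'white': 1, 'green': 146} rect [611.3  99.4] [ 63.9 157.7] 7.8 body (array([619.7, 100.7]), array([ 42.6, 131.9]), 7.1) zmed 0.0532 px 675
yellow {'red': 0, 'yellow': 255, 'blue': 0, 'white': 0, 'green': 159} rect [ 593.3 -352.8] [ 45.6 115.6] 6.6 body (array([ 593.4, -351.5]), array([ 45.2, 114.8]), 2.6) zmed 0.0447 px 510
white {'red': 0, 'yellow': 0, 'blue': 0, 'white': 271, 'green': 146} rect [ 584.6 -268.2] [ 44.2 115.4] 5.7 body (array([ 585.3, -268.2]), array([ 44.1, 114.6]), 4.8) zmed 0.0449 px 502
red {'red': 0, 'yellow': 0, 'blue': 0, 'white': 0, 'green': 15} rect [ 391.4 -466. ] [25.9 69.8] 9.4 body (array([ 391.5, -466.6]), array([24.8, 69.8]), 9.4) zmed 0.0489 px 71
[ 0.50140648 -0.05519569  0.24059127] [3.14131606e+00 6.84866483e-04 8.06533709e-02]
red {'red': 73, 'yellow': 0, 'blue': 0, 'white': 0, 'green': 322} rect [  457.7 -1281.5] [166.6 432.4] -13.7 body (array([  457.1, -1280. ]), array([160.3, 429.6]), -12.1) zmed 0.0501 px 1446
red {'red': 0, 'yellow': 0, 'blue': 0, 'white': 0, 'green': 109} rect [ 407.7 -471.9] [43.6 74. ] -43.2 body (array([ 406.9, -471. ]), array([39.6, 73.8]), -40.1) zmed 0.0484 px 255
yellow {'red': 0, 'yellow': 28, 'blue': 0, 'white': 0, 'green': 181} rect [ 590.  -350.8] [ 51.  123.1] 6.8 body (array([ 591.8, -350.7]), array([ 51. , 118.7]), 5.6) zmed 0.0463 px 557
white {'red': 0, 'yellow': 0, 'blue': 0, 'white': 212, 'green': 148} rect [ 582.8 -264.8] [ 49.2 121. ] 6.8 body (array([ 582.8, -264.9]), array([ 49.1, 121. ]), 7.2) zmed 0.0465 px 575
blue {'red': 0, 'yellow': 0, 'blue': 347, 'white': 3, 'green': 153} rect [611.1 101.8] [ 66.  158.8] 7.2 body (array([611.2, 102.5]), array([ 45.3, 121.9]), 6.7) zmed 0.0555 px 1106
```

Emit:
send_rows:
  targets:
    - [0.7,0.02,-0.042,0,0]
    - [0.7,0.02,-0.042,0,0]
    - [0.7,0.02,-0.042,0,0]
    - [0.7,0.02,-0.042,0,0]
    - [0.7,0.0205,-0.042,-0.02,0]

```text
time: 22.55
tool_pos: [0.6075, -0.2638, 0.2228]
tool_rot: [3.138, -0.006, 0.088]
contact_force: [0.7, 1.1, 0.8]
opening: 0.0644
grip_force: 0.0
```

Emit:
send_rows:
  targets:
    - [0.7,0,0,-0.05,0]
    - [0.7,0,0,-0.05,0]
    - [0.7,0,0,-0.05,0]
    - [0.7,0,0,-0.03,0]
    - [0.7,0,0,0,0]

```text
time: 23.05
tool_pos: [0.6023, -0.2597, 0.0346]
tool_rot: [-3.136, 0.008, 0.087]
contact_force: [0.1, -0.8, 0.6]
opening: 0.0641
grip_force: 0.0
```

Emit:
send_rows:
  targets:
    - [0.7,0,0,0,0]

```text
time: 23.15
tool_pos: [0.6054, -0.262, 0.0408]
tool_rot: [3.141, -0.001, 0.087]
contact_force: [0.3, -1.8, 0.4]
opening: 0.0641
grip_force: 0.0
```

Emit:
send_rows:
  targets:
    - [0.7,-0.003,-0.0045,-0.013,0]
    - [0.7,0,0,-0.008,0]
    - [0.2,0,0,0,0]
    - [0.2,0,0,0,0]
    - [0.2,0,0,0,0]

```text
time: 23.65
tool_pos: [0.6014, -0.2674, 0.0202]
tool_rot: [3.141, -0.001, 0.085]
contact_force: [0.1, 1.9, 0.5]
opening: 0.0449
grip_force: 0.4
```

Emit:
send_rows:
  targets:
    - [0.2,0,0,0,0]
    - [0.2,0,0,0,0]

```text
time: 23.85
tool_pos: [0.6013, -0.2672, 0.0202]
tool_rot: [3.141, -0.001, 0.085]
contact_force: [-0.8, 0.5, 3.8]
opening: 0.0415
grip_force: 35.0
```

Emit:
send_rows:
  targets:
    - [0.2,0,0,0.025,0]
    - [0.2,0,0,0.025,0]
    - [0.2,-0.04,0,0,0]
    - [0.2,-0.04,0,0,0]
    - [0.2,-0.04,0.01,0,0]

```text
time: 24.35
tool_pos: [0.4796, -0.2577, 0.0693]
tool_rot: [3.141, -0.0, 0.085]
contact_force: [0.5, 0.2, -2.2]
opening: 0.0415
grip_force: 35.0
```

Emit:
send_rows:
  targets:
    - [0.2,0,0.047,0,0.01]
    - [0.2,0,0.047,0,0.01]
    - [0.2,0,0.047,0,0.01]
    - [0.2,0,0.047,0,0.01]
    - [0.2,0,0.047,0,0.009]

```text
time: 24.85
tool_pos: [0.4807, -0.0206, 0.0695]
tool_rot: [3.141, -0.0, 0.134]
contact_force: [1.0, 0.0, -2.0]
opening: 0.0419
grip_force: 35.0
```

Emit:
send_rows:
  targets:
    - [0.2,0,0.047,0,0]
    - [0.2,0,0.047,0,0]
    - [0.2,0,0.047,0,0]
    - [0.2,0,0.047,0,0]
    - [0.2,0.02,0.044,0,0]

```text
time: 25.35
tool_pos: [0.4986, 0.2118, 0.0692]
tool_rot: [3.141, 0.003, 0.136]
contact_force: [0.9, -0.5, -1.5]
opening: 0.042
grip_force: 35.0
```

Emit:
send_rows:
  targets:
    - [0.2,0.02,0.044,0,0]
    - [0.2,0.03,0.035,0,0]
    - [0.2,0.03,0.02,0,0]
    - [0.2,0.016,0,0,0]
    - [0.2,0,0,0,0]

```text
time: 25.85
tool_pos: [0.5984, 0.3091, 0.0685]
tool_rot: [3.141, -0.001, 0.135]
contact_force: [-0.4, -0.0, -3.4]
opening: 0.0414
grip_force: 35.0
```

Emit:
send_rows:
  targets:
    - [0.2,0,0,0,0]

```text
time: 25.95
tool_pos: [0.5961, 0.3082, 0.0685]
tool_rot: [3.141, 0.002, 0.134]
contact_force: [0.3, -0.9, -2.2]
opening: 0.0414
grip_force: 35.0
```

Emit:
send_rows:
  targets:
    - [0.2,0,0.024,0,0]
    - [0.2,0.001,0.0195,0,0]
    - [0.2,0,0,0,0]
    - [0.2,0,0,-0.015,0]
    - [0.2,0,0,-0.015,0]

```text
time: 26.45
tool_pos: [0.5976, 0.3513, 0.0385]
tool_rot: [3.141, 0.001, 0.134]
contact_force: [-1.0, -0.3, -3.1]
opening: 0.0419
grip_force: 35.0
```

Emit:
send_rows:
  targets:
    - [0.2,0,0,-0.006,0]
    - [0.2,0,0,-0.001,0]
    - [0.2,0,0,0,0]

```text
time: 26.75
tool_pos: [0.5979, 0.3517, 0.0318]
tool_rot: [3.141, 0.001, 0.134]
contact_force: [-0.0, 1.4, -2.2]
opening: 0.0421
grip_force: 35.0
```

Emit:
send_rows:
  targets:
    - [0.2,0,0,-0.001,0]
    - [0.2,0,0,0,0]
    - [0.6,0,0,0,0]
    - [0.6,0,0,0,0]
    - [0.6,0,0,0,0]

```text
time: 27.25
tool_pos: [0.5984, 0.3525, 0.032]
tool_rot: [-3.141, -0.001, 0.134]
contact_force: [0.3, -0.6, -0.3]
opening: 0.0548
grip_force: 0.0
```

Emit:
send_rows:
  targets:
    - [0.6,0,0,0.02,0]
    - [0.6,0,0,0.03,0]
    - [0.6,0,0,0.05,0]
    - [0.6,0,0,0.05,0]
    - [0.6,0,0,0.05,0]

```text
time: 27.75
tool_pos: [0.5978, 0.3522, 0.2338]
tool_rot: [-3.142, -0.0, 0.134]
contact_force: [1.1, 0.3, 0.1]
opening: 0.0551
grip_force: 0.0
```

Emit:
send_rows:
  targets:
    - [0.7,0,-0.047,0,-0.01]
    - [0.7,0,-0.047,0,-0.01]
    - [0.7,0,-0.047,0,-0.01]
    - [0.7,0,-0.047,0,-0.01]
    - [0.7,0,-0.047,0,-0.01]

```text
time: 28.25
tool_pos: [0.5978, 0.1156, 0.232]
tool_rot: [3.141, -0.001, 0.084]
contact_force: [0.5, -0.9, -0.1]
opening: 0.0644
grip_force: 0.0
```

Emit:
send_rows:
  targets:
    - [0.7,0,-0.047,0,0]
    - [0.7,0,-0.047,0,0]
    - [0.7,0,-0.047,0,0]
    - [0.7,0,-0.047,0,0]
    - [0.7,0,-0.047,0,0]

```text
time: 28.75
tool_pos: [0.5979, -0.1196, 0.2321]
tool_rot: [3.141, -0.001, 0.084]
contact_force: [1.8, 0.9, 0.1]
opening: 0.0644
grip_force: 0.0
```

```bash
python3 - <<'E'
from h import *
im,P,d=look("scene","s3.png");bottles(im,P)
im,P,d=look("top","t4.png");bottles(im,P);o=observe();print(o["tool_pos"],o["tool_rot"])
E
```

```text
red {'red': 71, 'yellow': 0, 'blue': 0, 'white': 0, 'green': 320} rect [  456.9 -1285.8] [172.1 431.1] -12.8 body (array([  455. , -1283.5]), array([163.7, 424.2]), -10.6) zmed 0.0497 px 1428
red {'red': 0, 'yellow': 0, 'blue': 0, 'white': 0, 'green': 114} rect [ 408.8 -474.4] [44.1 74.6] -48.7 body (array([ 408.8, -474.4]), array([44.1, 74.6]), -48.7) zmed 0.0487 px 260
yellow {'red': 0, 'yellow': 29, 'blue': 0, 'white': 0, 'green': 172} rect [ 589.2 -346.6] [ 51.3 124.2] 1.1 body (array([ 591.6, -350.4]), array([ 47.6, 118.4]), 5.9) zmed 0.0465 px 564
blue {'red': 0, 'yellow': 0, 'blue': 350, 'white': 3, 'green': 155} rect [609.8 102. ] [ 65.5 160.8] 6.8 body (array([611.7, 102.2]), array([ 44.9, 119.3]), 8.4) zmed 0.0555 px 1107
white {'red': 0, 'yellow': 0, 'blue': 0, 'white': 496, 'green': 344} rect [577.3 351. ] [ 64.2 157.9] 7.7 body (array([580. , 350.3]), array([ 43.2, 121. ]), 7.1) zmed 0.0558 px 1300
blue {'red': 0, 'yellow': 0, 'blue': 322, 'white': 1, 'green': 156} rect [620.5 101.3] [ 65.1 138. ] 7.5 body (array([613.4,  99.9]), array([ 42.4, 116.8]), 7.5) zmed 0.0528 px 604
yellow {'red': 0, 'yellow': 253, 'blue': 0, 'white': 0, 'green': 161} rect [ 592.1 -352.5] [ 45.1 115.3] 4.3 body (array([ 593.1, -352.4]), array([ 45.2, 112.9]), 5.1) zmed 0.0448 px 510
white {'red': 0, 'yellow': 0, 'blue': 0, 'white': 281, 'green': 133} rect [590.3 350.4] [ 65.1 132.9] 7.1 body (array([588.6, 349.4]), array([ 44.3, 129.2]), 8.1) zmed 0.0523 px 648
red {'red': 0, 'yellow': 0, 'blue': 0, 'white': 0, 'green': 17} rect [ 390.4 -466.1] [27.6 70.3] 12.2 body (array([ 390.4, -466.1]), array([27.6, 70.3]), 12.2) zmed 0.05 px 78
[ 0.59774242 -0.12363592  0.23158657] [ 3.13918173e+00 -3.69961406e-04  7.80368775e-02]
```

View pics/s3.png

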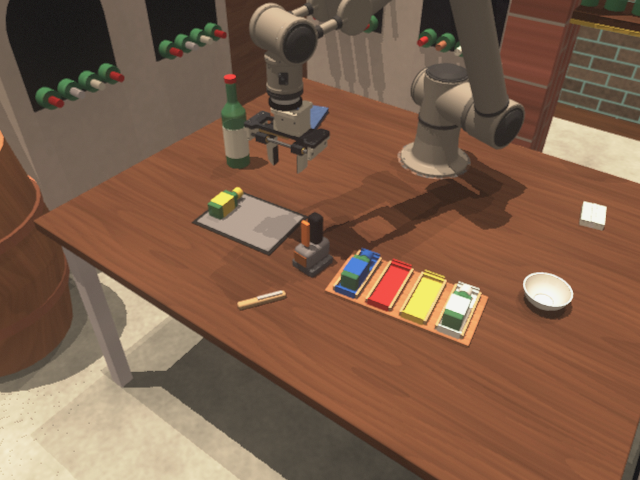

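Emit:
send_rows:
  targets:
    - [0.7,0.0025,-0.047,0,0]
    - [0.7,0.0025,-0.047,0,0]
    - [0.7,0.0025,-0.047,0,0]
    - [0.7,0.0025,-0.047,0,0]
    - [0.7,0.002,-0.0435,0,0]

```text
time: 29.35
tool_pos: [0.6102, -0.3506, 0.2319]
tool_rot: [3.141, -0.001, 0.084]
contact_force: [0.9, 1.6, -0.6]
opening: 0.0644
grip_force: 0.0
```

Emit:
send_rows:
  targets:
    - [0.7,0,0,-0.05,0]
    - [0.7,0,0,-0.05,0]
    - [0.7,0,0,-0.05,0]
    - [0.7,0,0,-0.02,0]
    - [0.7,0,0,0,0]

```text
time: 29.85
tool_pos: [0.6083, -0.3471, 0.0572]
tool_rot: [-3.136, 0.006, 0.085]
contact_force: [-0.8, -0.3, -0.0]
opening: 0.0643
grip_force: 0.0
```

Emit:
send_rows:
  targets:
    - [0.7,0,0,0,0]

```text
time: 29.95
tool_pos: [0.6109, -0.3491, 0.0626]
tool_rot: [3.141, -0.001, 0.085]
contact_force: [1.6, -0.2, -0.1]
opening: 0.0643
grip_force: 0.0
```

Emit:
send_rows:
  targets:
    - [0.7,-0.001,-0.002,-0.02,0]
    - [0.7,0,0,-0.015,0]
    - [0.7,0,0,-0.007,0]
    - [0.7,0,0,0,0]
    - [0.2,0,0,0,0]

```text
time: 30.45
tool_pos: [0.6096, -0.3514, 0.0203]
tool_rot: [3.141, -0.001, 0.084]
contact_force: [-0.2, 0.8, -0.1]
opening: 0.06
grip_force: 0.0
```

Emit:
send_rows:
  targets:
    - [0.2,0,0,0,0]
    - [0.2,0,0,0,0]
    - [0.2,0,0,0,0]
    - [0.2,0,0,0,0]

```text
time: 30.85
tool_pos: [0.6094, -0.3513, 0.0202]
tool_rot: [3.141, -0.001, 0.084]
contact_force: [-0.4, 1.2, 3.5]
opening: 0.0417
grip_force: 35.0
```

Emit:
send_rows:
  targets:
    - [0.2,0,0,0.025,0]
    - [0.2,0,0,0.025,0]
    - [0.2,-0.04,0.03,0,0]
    - [0.2,-0.04,0.03,0,0]
    - [0.2,-0.04,0.03,0,0]

```text
time: 31.35
tool_pos: [0.4872, -0.2599, 0.0691]
tool_rot: [-3.141, 0.001, 0.084]
contact_force: [0.7, 0.2, -2.0]
opening: 0.0417
grip_force: 35.0
```

Emit:
send_rows:
  targets:
    - [0.2,0,0.047,0,0.01]
    - [0.2,0,0.047,0,0.01]
    - [0.2,0,0.047,0,0.01]
    - [0.2,0,0.047,0,0.01]
    - [0.2,0,0.047,0,0.01]

```text
time: 31.85
tool_pos: [0.4887, -0.0245, 0.0695]
tool_rot: [3.141, -0.0, 0.134]
contact_force: [0.9, 0.1, -1.8]
opening: 0.0418
grip_force: 35.0
```

Emit:
send_rows:
  targets:
    - [0.2,0,0.047,0,0]
    - [0.2,0,0.047,0,0]
    - [0.2,0,0.047,0,0]
    - [0.2,0,0.047,0,0]
    - [0.2,0,0.047,0,0]

```text
time: 32.35
tool_pos: [0.4886, 0.2107, 0.0694]
tool_rot: [3.141, 0.0, 0.135]
contact_force: [2.1, -1.0, -1.9]
opening: 0.0419
grip_force: 35.0
```

Emit:
send_rows:
  targets:
    - [0.2,0.018,0.04,0,0]
    - [0.2,0.04,0.0195,0,0]
    - [0.2,0.04,0,0,0]
    - [0.2,0.02,0,0,0]
    - [0.2,0,0,0,0]

```text
time: 32.85
tool_pos: [0.6093, 0.268, 0.0686]
tool_rot: [3.141, -0.001, 0.133]
contact_force: [0.2, -0.5, -1.8]
opening: 0.0419
grip_force: 35.0
```

Emit:
send_rows:
  targets:
    - [0.2,0,0,0,0]

```text
time: 32.95
tool_pos: [0.6063, 0.268, 0.0685]
tool_rot: [3.141, 0.002, 0.134]
contact_force: [-0.7, 1.3, -3.0]
opening: 0.0417
grip_force: 35.0
```

Emit:
send_rows:
  targets:
    - [0.2,0.001,0,-0.015,0]
    - [0.2,0,0,-0.015,0]
    - [0.2,0,0,-0.006,0]
    - [0.2,0,0,-0.001,0]
    - [0.2,0,0,0,0]

```text
time: 33.45
tool_pos: [0.6079, 0.2683, 0.0322]
tool_rot: [3.141, 0.0, 0.135]
contact_force: [0.5, 0.3, -1.1]
opening: 0.0413
grip_force: 35.0
```

Emit:
send_rows:
  targets:
    - [0.2,0,0,-0.001,0]
    - [0.2,0,0,0,0]
    - [0.6,0,0,0,0]
    - [0.6,0,0,0,0]
    - [0.6,0,0,0,0]

```text
time: 33.95
tool_pos: [0.6084, 0.2684, 0.032]
tool_rot: [-3.142, -0.001, 0.134]
contact_force: [0.3, -0.5, 0.4]
opening: 0.0548
grip_force: 0.0
```

Emit:
send_rows:
  targets:
    - [0.6,0,0,0.02,0]
    - [0.6,0,0,0.03,0]
    - [0.6,0,0,0.05,0]
    - [0.6,0,0,0.05,0]
    - [0.6,0,0,0.05,0]

```text
time: 34.45
tool_pos: [0.6078, 0.2682, 0.2338]
tool_rot: [-3.142, -0.0, 0.134]
contact_force: [0.9, 0.5, 0.7]
opening: 0.0553
grip_force: 0.0
```

Emit:
send_rows:
  targets:
    - [0.6,-0.02,-0.045,0,0]
    - [0.6,-0.02,-0.045,0,0]
    - [0.6,-0.02,-0.045,0,0]
    - [0.6,-0.02,-0.045,0,0]
    - [0.6,-0.02,-0.045,0,0]

```text
time: 34.95
tool_pos: [0.507, 0.0418, 0.2319]
tool_rot: [3.141, -0.001, 0.135]
contact_force: [0.3, -0.8, -0.6]
opening: 0.0551
grip_force: 0.0
```

Emit:
send_rows:
  targets:
    - [0.6,-0.02,-0.045,0,0]
    - [0.6,-0.02,-0.045,0,0]
    - [0.6,0,-0.045,0,0]
    - [0.6,0,0,0,0]
    - [0.6,0,0,0,0]

```text
time: 35.45
tool_pos: [0.468, -0.0924, 0.2318]
tool_rot: [3.142, -0.001, 0.132]
contact_force: [-0.3, 0.4, 0.2]
opening: 0.0552
grip_force: 0.0
```

```bash
python3 - <<'E'
from h import *
im,P,d=look("scene");cv2.imwrite("pics/s5.png",cv2.resize(im[200:350,290:490,::-1],(800,600)))
bottles(im,P)
R=P[205:280,285:340];z=R[...,2];q=(np.linalg.norm(R[...,:2]-[.635,-.02],axis=2)<.09)&(z>.1)&(z<.17);print("scanner",rect(R[q][:,:2]))
im,P,d=look("top","t5.png")
S=dict(blue=(.613,.099),yellow=(.5905,.2662),white=(.580,.350))
u=np.array([np.cos(.134),np.sin(.134)]);v=np.array([-u[1],u[0]])
for k,s in S.items():
    D=P[...,:2]-s; x=D@u;y=D@v
    B=(P[...,2]>.0425)&(P[...,2]<.065)&(abs(x)<.075)&(abs(y)<.035)
    print(k,"x",x[B].min().round(4),x[B].max().round(4),"y",np.percentile(y[B],[1,99]).round(4),"z",np.median(P[B&(x>-.01)][:,2]).round(4),rect(P[B][:,:2]))
E
```

```text
red {'red': 72, 'yellow': 0, 'blue': 0, 'white': 0, 'green': 311} rect [  458.1 -1282.4] [167.9 430.8] -13.7 body (array([  456.7, -1280.8]), array([162.8, 426.3]), -12.3) zmed 0.0495 px 1425
red {'red': 0, 'yellow': 0, 'blue': 0, 'white': 0, 'green': 108} rect [ 407.4 -473.3] [44.5 74.5] -44.6 body (array([ 406.8, -473.9]), array([42.7, 74.5]), -44.6) zmed 0.0481 px 260
blue {'red': 0, 'yellow': 0, 'blue': 355, 'white': 3, 'green': 153} rect [610. 102.] [ 64.5 161.1] 7.5 body (array([611.7, 101.9]), array([ 44.7, 120.1]), 7.1) zmed 0.0557 px 1105
yellow {'red': 0, 'yellow': 113, 'blue': 0, 'white': 0, 'green': 150} rect [588.3 267.7] [ 65.  158.5] 7.5 body (array([590.6, 266.6]), array([ 43.8, 121.5]), 7.2) zmed 0.0556 px 1193
white {'red': 0, 'yellow': 0, 'blue': 0, 'white': 502, 'green': 342} rect [576.2 351. ] [ 64.  160.7] 7.6 body (array([580.8, 350.2]), array([ 43.1, 119.3]), 7.6) zmed 0.0559 px 1309
scanner (array([637.8, -16.8]), array([33. , 56.9]), -7.5)
blue x -0.0584 0.0574 y [-0.0201  0.0214] z 0.0555 (array([612.3,  99.7]), array([ 42.5, 115.7]), 7.3)
yellow x -0.0572 0.0593 y [-0.0233  0.0189] z 0.0554 (array([591.8, 264.5]), array([ 44. , 116.4]), 7.5)
white x -0.0559 0.0614 y [-0.0235  0.019 ] z 0.0547 (array([582.9, 347.5]), array([ 43.9, 117. ]), 9.2)
```

View pics/s5.png

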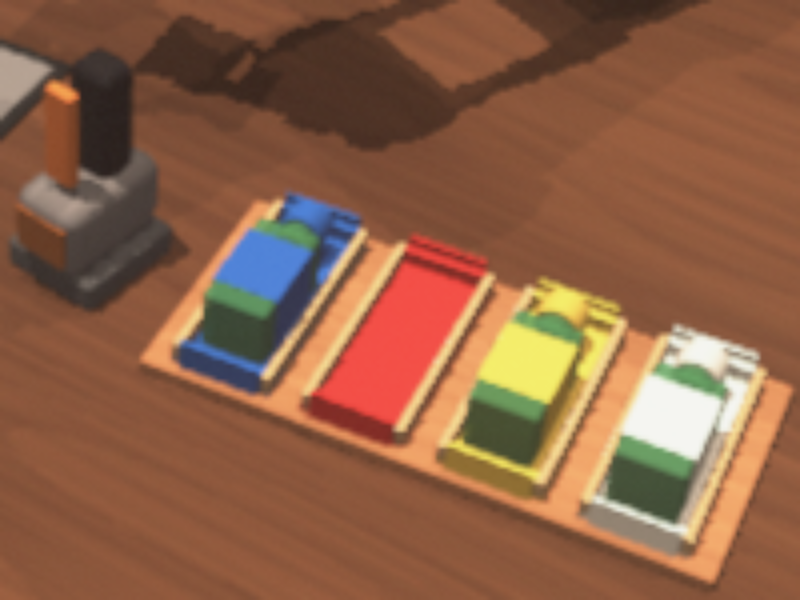

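View pics/t5.png

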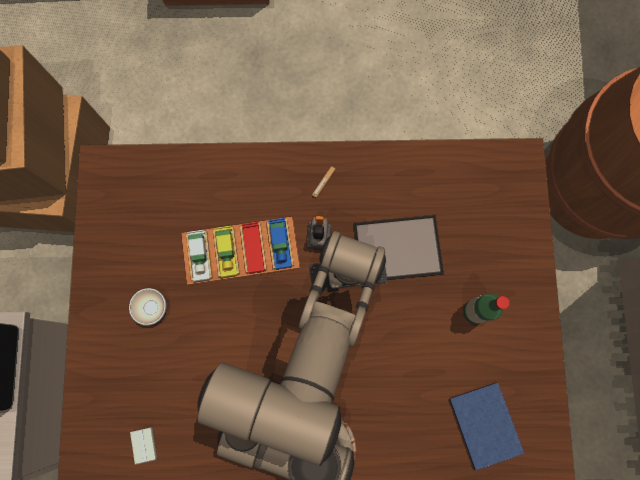

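The pictures show blue, yellow and white lying flat in their own cradles (top faces at about 55 mm). The trigger is free, the bystanders have not moved, and the arm is clear. Handing in.

```bash
python3 -c "
from cell import hand_in
print(hand_in())"
```

```text
the job is handed in; nothing more can be done
None
```

The job is handed in: the three bottles present (blue, yellow, white; red was absent) were scanned together on the mat and now lie in their own cradles, the trigger is free and the bystanders are untouched; the judge's verdict was not shown.

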